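Sort mirror-image menorah arms into their trays

TASK

Three steel menorah arms lie loose on the windowsill, some left-hand and some right-hand mirror images, and each enamel tray already holds one arm: put every loose arm into the tray that holds its own hand. Lay each one flat on the tray floor, cup up, its long bar parallel to the long bar of the arm already there (either way round) and not lying on another arm or on the rim; those already there stay in their trays, flat, cup up. Set the arms down gently instead of dropping them, and leave the menorah, the jar and the dreidel where they stand.

Things in the scene. Friction and masses are not known exactly. Their poses are not given: they have to be found in the camera images.
- left_tray: shallow white enamel tray, fixed, told only by the left-hand arm in it (on either side of the sill). 250 x 160 x 20 mm high, walls and floor 5 mm. Origin: underside centre, z up; floor at z = 5, inside x +-120, y +-75 mm. The arm in it has its bar along y at about x = -64, foot to -x; room for two more, bars along y at about x = 0 and 64, either way round (one alone: x 0 to 64)
- right_tray: shallow white enamel tray, fixed, told only by the right-hand arm in it (on either side of the sill). 250 x 160 x 20 mm high, walls and floor 5 mm. Origin: underside centre, z up; floor at z = 5, inside x +-120, y +-75 mm. The arm in it has its bar along y at about x = -64, foot to -x; room for two more, bars along y at about x = 0 and 64, either way round (one alone: x 0 to 64)
- loose_a: LEFT-hand steel arm, loose between the trays, any yaw, cup up; from plain end to elbow, then its foot turns left. L of 16 mm square bar, 0.2 kg. Origin: underside, middle of the 110 x 54 mm outline; x along the long bar to the elbow, z up. Bar: x -55 to 55, centred on y = -19 mm. Foot: centred on x = 47, reaches y = 27. Cup on it: 22 mm wide at x 47, y 16, rim at z 42.
- loose_a_grip (a point): good place to grasp loose_a from above, fingers closing across the 16 mm bar: on the long bar's centre line, at x = 12 mm, y = -19 mm of the arm, 8 mm above its underside; axes as the arm's
- loose_b: LEFT-hand steel arm, loose between the trays, any yaw, cup up; from plain end to elbow, then its foot turns left. L of 16 mm square bar, 0.2 kg. Origin: underside, middle of the 110 x 54 mm outline; x along the long bar to the elbow, z up. Bar: x -55 to 55, centred on y = -19 mm. Foot: centred on x = 47, reaches y = 27. Cup on it: 22 mm wide at x 47, y 16, rim at z 42.
- loose_b_grip (a point): good place to grasp loose_b from above, fingers closing across the 16 mm bar: on the long bar's centre line, at x = 12 mm, y = -19 mm of the arm, 8 mm above its underside; axes as the arm's
- loose_c: RIGHT-hand steel arm, loose between the trays, any yaw, cup up; from plain end to elbow, then its foot turns right. L of 16 mm square bar, 0.2 kg. Origin: underside, middle of the 110 x 54 mm outline; x along the long bar to the elbow, z up. Bar: x -55 to 55, centred on y = 19 mm. Foot: centred on x = 47, reaches y = -27. Cup on it: 22 mm wide at x 47, y -16, rim at z 42.
- loose_c_grip (a point): good place to grasp loose_c from above, fingers closing across the 16 mm bar: on the long bar's centre line, at x = 12 mm, y = 19 mm of the arm, 8 mm above its underside; axes as the arm's
- left_sample: LEFT-hand steel arm, already in the left tray, cup up; from plain end to elbow, then its foot turns left. L of 16 mm square bar, 0.2 kg. Origin: underside, middle of the 110 x 54 mm outline; x along the long bar to the elbow, z up. Bar: x -55 to 55, centred on y = -19 mm. Foot: centred on x = 47, reaches y = 27. Cup on it: 22 mm wide at x 47, y 16, rim at z 42.
- right_sample: RIGHT-hand steel arm, already in the right tray, cup up; from plain end to elbow, then its foot turns right. L of 16 mm square bar, 0.2 kg. Origin: underside, middle of the 110 x 54 mm outline; x along the long bar to the elbow, z up. Bar: x -55 to 55, centred on y = 19 mm. Foot: centred on x = 47, reaches y = -27. Cup on it: 22 mm wide at x 47, y -16, rim at z 42.
- menorah: Bystander: assembled geometric steel menorah, 360 mm wide, 236 mm tall, 1.6 kg, loose; origin at the centre of its underside, x along its width.
- jar: Bystander: frosted glass jar with a steel screw lid, 84 mm diameter, 110 mm tall, loose; origin at the centre of its underside.
- dreidel: Bystander: plywood dreidel lying on its side, 42 mm square body, 90 mm long along x; origin under the centre of its body.

How it is judged:
By the outcome, as a careful person would: the job done as asked, in the order asked, and still so for the second after the job is handed in, with the robot touching nothing.
It also fails if it takes over 58 s, if anything falls off the work surface, if the arm or the gripper's body presses on something with over 40 N, if the wrist force passes 120 N, or if a joint passes its speed limit or range.

ROBOT

A 6-joint arm with a two-finger parallel gripper is mounted at the origin on the work surface. World frame = base frame: x ahead of the robot, y to its left, z up, the work surface at z = 0. Lengths are in m, angles in rad, forces in N, time in s.
With the tool pointing down it reaches from about 0.325 to 0.875 m from the base axis. Payload 4.4 kg.
Tool frame: the origin (TCP) lies between the finger pads; the fingertips stand 22 mm ahead of it and the grasp point (between the pads) lies 3 mm ahead of it (bot.nose_length is the distance from the TCP to the fingertips, in m); z points along the fingers, y is the line along which they close (so a half turn about z gives the same grasp; the last joint's range is limited). The gripper opens to 85 mm and grips with 20 to 120 N. Pads are 22 mm wide; open, the fingers measure 114 mm over their backs; the gripper's body (76 mm by 85 mm) begins 54 mm behind the grasp point. The pads swing forward as they close: fully open they stand 13 mm farther back than shut.
Start: joints at [-1.48, 0.207, 1.542, -0, 1.393, -0.15], TCP at [0.138, -0.558, 0.253] pointing down, gripper open.
Joint ranges: [-2.73, 2.73], [-0.86, 2.22], [0.23, 2.46], [-1.11, 4.25], [0.08, 2.63], [-2.82, 2.82]. Speed limits (rad/s): [2.79, 2.79, 3.14, 3.14, 3.14, 3.14].

INTERFACE

Orientations are given as a 3x3 rotation matrix whose columns are the frame's x, y, z axes.
In Python, from plant import bot, optics, job gives the robot as it stands (bot), with the cameras (optics) and the job (job).
- The arm moves only by the tool advance, called as name(argument=value, ...) on one line, values as JSON. Schema: {"type":"object","properties":{"ticks":{"type":"array","items":{"type":"array","prefixItems":[{"type":"array","items":{"type":"number"},"minItems":3,"maxItems":3},{"type":"array","items":{"type":"number"},"minItems":3,"maxItems":3},{"type":"number"}],"minItems":3,"maxItems":3},"minItems":1,"maxItems":20},"only":{"type":"string"},"quiet":{"type":"boolean"},"lines":{"type":"string"}},"required":["ticks"],"additionalProperties":false}. ticks is a list of rows, 1 to 20 of them, each written [[rx, ry, rz], [dx, dy, dz], opening]: a rotation vector rx, ry, rz in shares of 2 rad (1.0 is 2 rad), then dx, dy, dz in normalised numbers (1 is 0.3 m), then the finger opening in m; each row shifts and turns the commanded pose from where the row before left it, along the tool's axes as they then stand; what a row does not reach is not made up. A row lasts 1/12 s, in which the tool goes at most 0.0417 m and 0.125 rad, less where a joint would pass 70% of its speed; a pose out of reach is approached as far as the arm can. The fingers move at their own pace and stop on an object; the grip force is fixed at half the most. Time passes only in rows, so rows that do not move let the fingers close. The tool returns the time, the measured TCP pose, the force, the opening and the grip force at its end. only (a regular expression) keeps the lines of the reply that match it, lines (a string "A,B") keeps lines A to B, and quiet returns only ok. A shift or turn number past 1, either way, is cut back to 1. Input that does not fit is refused with a message, and nothing moves.
- bot.read_state(): the state, without advancing time (a new reading comes with each control period).
- optics.read_camera(name): name is "scene" or "top" or "wrist"; returns a dict with "image" (400x640x3 uint8, red, green, blue), "fx", "fy", "cx", "cy" (pixels), "k1" (the pictures are not rectified: a ray, as slopes to the right and down, at radius r is drawn at 1 + k1 r^2 times it, then the intrinsics apply), "extrinsics" (4x4, takes a point from camera to world coordinates). Camera axes: x right, y down, z forward; pixel columns grow to the right and rows downward; lengths in m; the calibration is good to about 2 mm. A picture is of the moment at which its call begins. There is no depth.
- job.sign_off(): hands the job in; it is judged then, once.
The state is a dict: "clock": time; "joint_pos": joint angles; "joint_vel": joint speeds; "effort": joint torques, N m; "tcp_pos": TCP position; "ee_rot": TCP orientation; "ft_force": force on the tool from outside, world axes, zero at the start; "moment": the same for the moment, N m; "opening": finger opening in m; "grip_force": force on a finger pad.
Only numpy, scipy, OpenCV 4.12 (cv2) and the standard library are available. Lean on these libraries where they do the work, as an engineer would, in place of code of your own. Each camera call takes 0.05 s, during which the arm holds its last target. There are 200 camera calls.

## Working session

There is one attempt and no reset: what is moved stays moved. The work goes in short steps, Python scripts to look and compute and a tool call to move; the robot and the scene stay as the last step left them, time stands still between calls to the robot, and variables do not carry over. Pictures are saved under pics/ and viewed, at most 13 in all, crops included, and the job is handed in when it is done.

```bash
ls; mkdir -p pics
```

Run:
```python
from plant import bot, optics, job
import cv2,numpy as np
for n in ["top","scene"]:
    c=optics.read_camera(n); cv2.imwrite(f"pics/{n}0.png",c["image"][:,:,::-1])
    np.savez(f"{n}0.npz",**c)
    print(n,c["fx"],c["cx"],c["cy"],c["k1"],np.round(c["extrinsics"],3).tolist())
print(bot.read_state())
```

```text
pics
plant.py
top 463.880585508953 316.53235790815665 196.85338881463554 -0.09721708102985717 [[-0.028, -0.999, 0.033, 0.552], [-1.0, 0.027, -0.007, 0.151], [0.006, -0.033, -0.999, 1.338], [0.0, 0.0, 0.0, 1.0]]
scene 440.8658295892226 325.06084426335815 200.3373870203543 -0.0662135526563702 [[0.387, 0.519, -0.762, 1.629], [0.922, -0.212, 0.324, -0.271], [0.006, -0.828, -0.56, 0.793], [0.0, 0.0, 0.0, 1.0]]
{'clock': 0.1, 'joint_pos': array([-1.47950386e+00,  2.07324179e-01,  1.54281843e+00,  1.90944038e-05,
        1.39347940e+00, -1.50506283e-01]), 'joint_vel': array([-0.00085768, -0.00102496, -0.00207985, -0.00218267, -0.00191352,
       -0.00015042]), 'effort': array([-1.03431594e-03, -3.84094512e+01, -2.92549807e+01, -1.96175893e-04,
        4.87566140e-03, -1.47711198e-06]), 'tcp_pos': array([ 0.13761609, -0.55763834,  0.25224436]), 'ee_rot': array([[ 9.70909675e-01,  2.39445977e-01, -1.66290799e-04],
       [ 2.39445817e-01, -9.70907622e-01,  2.02261728e-03],
       [ 3.22854567e-04, -2.00359632e-03, -9.99997941e-01]]), 'ft_force': array([0.45239695, 0.67332048, 0.11747101]), 'moment': array([ 0.0173768 , -0.01437104,  0.01289892]), 'grip_force': 0.0, 'opening': 0.08530612286323351}
```

View pics/top0.png

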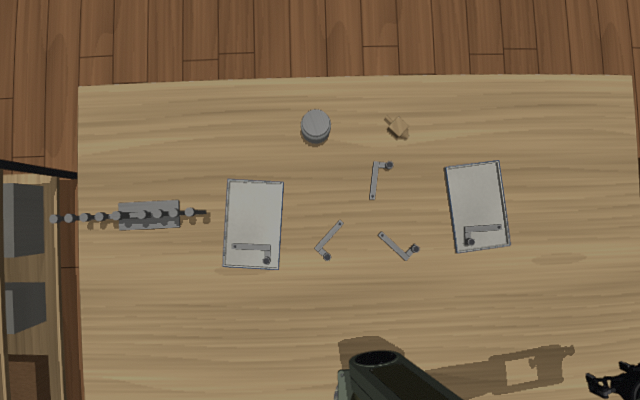

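View pics/scene0.png

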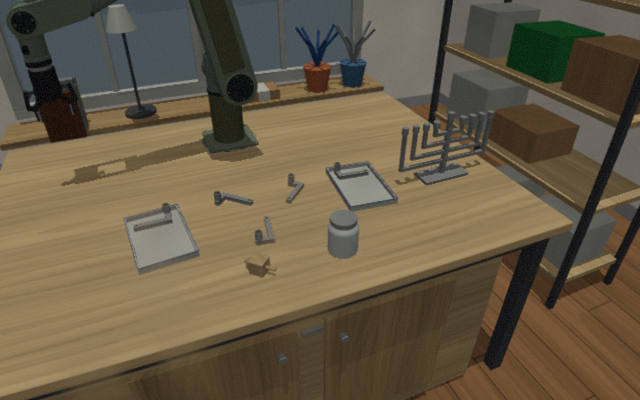

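The top view shows the left-side tray around (253,224), the right-side tray around (477,206), and loose arms near (380,180), (328,241) and (398,246). I'll enlarge it to get the handedness and corners.

Run:
```python
import cv2
im=cv2.imread("pics/top0.png")
a=cv2.resize(im[152:277,300:432],None,fx=6,fy=6,interpolation=cv2.INTER_CUBIC)[:600,:800]
cv2.imwrite("pics/loose.png",a[:, :792])
b=cv2.resize(im[155:275,215:290],None,fx=5,fy=5,interpolation=cv2.INTER_CUBIC)
c=cv2.resize(im[155:275,440:515],None,fx=5,fy=5,interpolation=cv2.INTER_CUBIC)
cv2.imwrite("pics/trays.png",cv2.hconcat([b,c]))
```

```text
(no output)
```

View pics/loose.png

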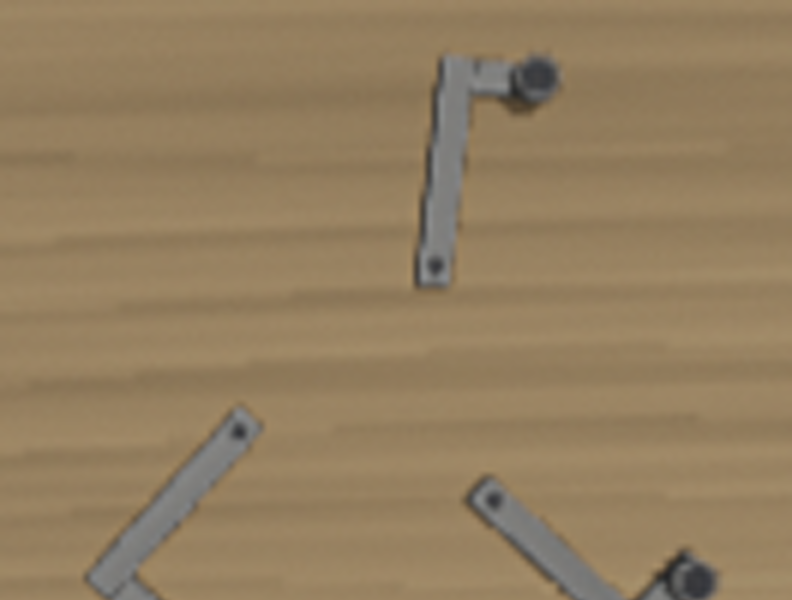

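View pics/trays.png

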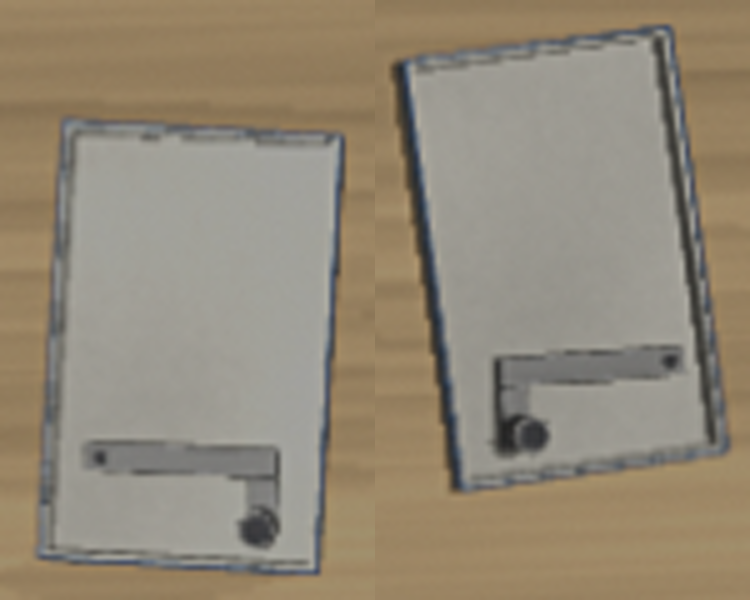

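The image-left (+y) tray holds a right-hand arm and the image-right (−y) tray a left-hand arm. The loose arm at (380,180) is right-hand (c); those at (328,241) and (398,246) are left-hand. Next I'll fit poses by matching silhouettes.

Create fit.py:
```python
import cv2,numpy as np
from scipy.optimize import minimize
def proj(c,P):
    T=c["extrinsics"]; q=(np.asarray(P)-T[:3,3])@T[:3,:3]
    s=q[:,:2]/q[:,2:]; s=s*(1+c["k1"]*(s**2).sum(1,keepdims=True))
    return s*[c["fx"],c["fy"]]+[c["cx"],c["cy"]]
def box(x0,x1,y0,y1,z0,z1): return np.array([[x,y,z] for x in(x0,x1) for y in(y0,y1) for z in(z0,z1)])/1e3
def arm(h): # h=+1 left, -1 right
    a=np.linspace(0,6.28,16)
    cup=np.array([[47+11*np.cos(t),h*16+11*np.sin(t),z] for t in a for z in(30,42)])/1e3
    return [box(-55,55,-h*19-8,-h*19+8,0,16),box(39,55,*sorted((-h*27,h*27)),0,16),cup]
tray=[box(-125,125,-80,80,0,20)]
def world(P,p,z=0):
    c,s=np.cos(p[2]),np.sin(p[2]); return P@np.array([[c,-s,0],[s,c,0],[0,0,1]]).T+[p[0],p[1],z]
def fit(c,parts,p0,win,z=0,S=8,mask=None):
    u0,v0,u1,v1=win; im=c["image"].astype(int)
    m=mask if mask is not None else np.clip((34-(im[:,:,0]-im[:,:,2]))/24,0,1)
    m=cv2.resize(m[v0:v1,u0:u1].astype(np.float32),None,fx=S,fy=S,interpolation=cv2.INTER_LINEAR)
    m=m>.5
    def cost(p):
        r=np.zeros(m.shape,np.uint8)
        for P in parts:
            q=((proj(c,world(P,p,z))-[u0,v0]+.5)*S-.5)
            cv2.fillConvexPoly(r,cv2.convexHull(np.round(q*16).astype(np.int32)),1,shift=4)
        return (m!=(r>0)).sum()/((r>0)|m).sum()
    best=None
    for sc in(1,.3):
        x=p0 if best is None else best.x
        d=np.array([.012,.012,.15])*sc
        best=minimize(cost,x,method="Nelder-Mead",options=dict(initial_simplex=np.vstack([x]+[np.array(x)+d*e for e in np.eye(3)]),xatol=1e-5,fatol=1e-6))
    return best.x,best.fun
def unproj(c,u,z):
    n=cv2.undistortPoints(np.array([[u]],float),np.array([[c["fx"],0,c["cx"]],[0,c["fy"],c["cy"]],[0,0,1]]),np.array([c["k1"],0,0,0]))[0,0]
    T=c["extrinsics"]; d=T[:3,:3]@[*n,1]; return (T[:3,3]+d*(z-T[2,3])/d[2])
```

Run:
```python
from fit import *
c=dict(np.load("top0.npz")); im=c["image"].astype(int)
for u in[(345,175),(375,185),(475,190),(500,205),(252,200),(330,240)]: print(u,im[u[1],u[0]])
def init(pl,el,h):
    a,b=unproj(c,pl,.016)[:2],unproj(c,el,.016)[:2]; d=b-a;t=np.arctan2(d[1],d[0])
    m=(a+b)/2+h*.019*np.array([-np.sin(t),np.cos(t)]); return [*m,t],np.linalg.norm(d)
for n,pl,el,h,w in[("c",(372.5,199),(376,162),-1,(362,152,402,208)),("P2",(341,222),(317,249),1,(305,215,350,268)),("P3",(380,233),(405,258),1,(372,226,427,268))]:
    p,L=init(pl,el,h); x,f=fit(c,arm(h),p,w); print(n,np.round(p,3),round(L,3),np.round(x,4),round(f,3), "wronghand",round(fit(c,arm(-h),p,w)[1],3))
for n,u,t,w in[("R",(253,224),0,(214,170,292,278)),("L",(477,206),0.1,(435,152,520,262))]:
    g=unproj(c,u,.02); x,f=fit(c,tray,[g[0],g[1],t],w); print(n,g,np.round(x,4),round(f,3))
```

```text
(345, 175) [148 126  93]
(375, 185) [125 125 124]
(475, 190) [155 153 144]
(500, 205) [164 161 153]
(252, 200) [162 162 155]
(330, 240) [153 130  95]
c [ 0.636 -0.043 -0.127] 0.107 [ 0.637  -0.0419 -0.1424] 0.086 wronghand 0.767
P2 [0.472 0.096 2.386] 0.103 [0.4724 0.0973 2.3752] 0.075 wronghand 0.736
P3 [ 0.464 -0.085 -2.383] 0.101 [ 0.4638 -0.0867 -2.3401] 0.098 wronghand 0.704
R [0.52395778 0.32487614 0.02      ] [ 0.5244  0.3271 -0.0829] 0.017
L [ 0.55711378 -0.31934133  0.02      ] [ 0.5573 -0.3237  0.1039] 0.011
```

Create go.py:
```python
import sys,numpy as np
from plant import bot, optics, job
from scipy.spatial.transform import Rotation as R
L=lambda v:np.array(v)
A=dict(c=(.637,-.0419,-.1424,-1),P2=(.4724,.0973,2.3752,1),P3=(.4638,-.0867,-2.3401,1))
T=dict(R=(.5244,.3271,-.0829),L=(.5573,-.3237,.1039))
def off(p,v): c,s=np.cos(p[2]),np.sin(p[2]); return L([p[0]+c*v[0]-s*v[1],p[1]+s*v[0]+c*v[1]])
def grip(n): return off(A[n],(.012,-A[n][3]*.019)),A[n][2]
def place(t,x,yaw): # bar centre line at tray x, arm centred on tray y=0; returns grip point
    b=off(T[t],(x,0)); return b+.012*L([np.cos(yaw),np.sin(yaw)]),yaw
G=dict(c=grip("c"),P2=grip("P2"),P3=grip("P3"),
 cR=place("R",.035,-.0829+np.pi/2),P2L=place("L",.003,.1039+np.pi/2),P3L=place("L",.062,.1039-np.pi/2))
def delta(n,z):
    s=bot.read_state(); M=L(s["ee_rot"]); p=L(s["tcp_pos"]); g,yaw=G[n]
    best=None
    for y in(yaw,yaw+np.pi):
        D=R.from_matrix(M.T@L([[np.cos(y),np.sin(y),0],[np.sin(y),-np.cos(y),0],[0,0,-1]])).as_rotvec()
        if best is None or np.linalg.norm(D)<np.linalg.norm(best): best=D
    print(n,"goal",np.round(g,3),"reach",round(np.linalg.norm(g),3),"yaw",round(yaw,3))
    print(" shift in tool axes",np.round(M.T@(L([*g,z])-p),4),"turn",np.round(best,4),"q",np.round(s["joint_pos"],2),"F",np.round(s["ft_force"],1))
if __name__=="__main__": delta(sys.argv[1],float(sys.argv[2]))
```

```bash
python3 -c "from plant import bot, optics, job;print(bot.nose_length)"; for n in c cR P2 P2L P3 P3L; do python3 go.py $n .15; done
```

```text
0.022
c goal [ 0.652 -0.025] reach 0.652 yaw -0.142
 shift in tool axes [ 0.6266 -0.3941  0.1032] turn [-2.000e-03  1.000e-04  3.842e-01] q [-1.48  0.21  1.54  0.    1.39 -0.15] F [0.5 0.7 0.1]
cR goal [0.56  0.336] reach 0.653 yaw 1.488
 shift in tool axes [ 0.6243 -0.7664  0.104 ] turn [-0.0015 -0.0015 -1.2461] q [-1.48  0.21  1.54  0.    1.39 -0.15] F [0.5 0.7 0.1]
P2 goal [0.477 0.119] reach 0.492 yaw 2.375
 shift in tool axes [ 0.4915 -0.5758  0.1036] turn [-2.0000e-03  7.0000e-04  1.0082e+00] q [-1.48  0.21  1.54  0.    1.39 -0.15] F [0.5 0.7 0.1]
P2L goal [ 0.559 -0.311] reach 0.64 yaw 1.675
 shift in tool axes [ 0.4681 -0.1379  0.1027] turn [-1.4000e-03 -1.7000e-03 -1.4329e+00] q [-1.48  0.21  1.54  0.    1.39 -0.15] F [0.5 0.7 0.1]
P3 goal [ 0.442 -0.082] reach 0.449 yaw -2.34
 shift in tool axes [ 0.4092 -0.3887  0.1032] turn [-0.0019 -0.0009 -0.5597] q [-1.48  0.21  1.54  0.    1.39 -0.15] F [0.5 0.7 0.1]
P3L goal [ 0.62  -0.329] reach 0.702 yaw -1.467
 shift in tool axes [ 0.5232 -0.106   0.1026] turn [-1.4000e-03 -1.7000e-03 -1.4329e+00] q [-1.48  0.21  1.54  0.    1.39 -0.15] F [0.5 0.7 0.1]
```

The rows are not in the units I measure in: shifts go in shares of 0.3 m and turns go in shares of 2 rad. I convert before sending: 0.0313 m / 0.3 = 0.1043, -0.0197 m / 0.3 = -0.0657.

advance(ticks=[[[0, 0, 0], [0.1043, -0.0657, 0.0167], 0.05], [[0, 0, 0], [0.1043, -0.0657, 0.0167], 0.05], [[0, 0, 0], [0.1043, -0.0657, 0.0167], 0.05], [[0, 0, 0], [0.1043, -0.0657, 0.0167], 0.05], [[0, 0, 0], [0.1043, -0.0657, 0.0167], 0.05], [[0, 0, 0], [0.1043, -0.0657, 0.0167], 0.05], [[0, 0, 0], [0.1043, -0.0657, 0.0167], 0.05], [[0, 0, 0], [0.1043, -0.0657, 0.0167], 0.05], [[0, 0, 0], [0.1043, -0.0657, 0.0167], 0.05], [[0, 0, 0], [0.1043, -0.0657, 0.0167], 0.05], [[0, 0, 0], [0.1043, -0.0657, 0.0167], 0.05], [[0, 0, 0], [0.1043, -0.0657, 0.0167], 0.05], [[0, 0, 0], [0.1043, -0.0657, 0.0167], 0.05], [[0, 0, 0], [0.1043, -0.0657, 0.0167], 0.05], [[0, 0, 0], [0.1043, -0.0657, 0.0167], 0.05], [[0, 0, 0], [0.1043, -0.0657, 0.0167], 0.05], [[0, 0, 0], [0.1043, -0.0657, 0.0167], 0.05], [[0, 0, 0], [0.1043, -0.0657, 0.0167], 0.05], [[0, 0, 0], [0.1043, -0.0657, 0.0167], 0.05], [[0, 0, 0], [0.1043, -0.0657, 0.0167], 0.05]])

```text
clock: 1.77
tcp_pos: [0.6517, -0.0241, 0.1523]
ee_rot: [[0.971, 0.24, -0.001], [0.24, -0.971, 0.0], [-0.001, -0.0, -1.0]]
ft_force: [0.7, -1.2, 0.2]
opening: 0.0499
grip_force: 0.0
```

advance(ticks=[[[0, 0, 0.048], [0, 0, 0], 0.05], [[0, 0, 0.048], [0, 0, 0], 0.05], [[0, 0, 0.048], [0, 0, 0], 0.05], [[0, 0, 0.048], [0, 0, 0], 0.05], [[0, 0, 0], [0, 0, 0], 0.05], [[0, 0, 0], [0, 0, 0], 0.05]])

```text
clock: 2.27
tcp_pos: [0.6508, -0.0258, 0.1527]
ee_rot: [[0.99, -0.139, -0.001], [-0.139, -0.99, 0.0], [-0.001, -0.0, -1.0]]
ft_force: [0.1, -0.4, 0.1]
opening: 0.0501
grip_force: 0.0
```

```bash
python3 go.py c .06
```

```text
c goal [ 0.652 -0.025] reach 0.652 yaw -0.142
 shift in tool axes [ 0.0008 -0.0011  0.0927] turn [-0.      0.0011  0.0026] q [-0.17  0.46  1.43  0.    1.26  1.54] F [ 0.1 -0.4  0.1]
```

To row units: 0.03 m / 0.3 = 0.1, 0.02 m / 0.3 = 0.0667.

advance(ticks=[[[0, 0, 0], [0.0027, -0.0033, 0.1], 0.05], [[0, 0, 0], [0, 0, 0.1], 0.05], [[0, 0, 0], [0, 0, 0.1], 0.05], [[0, 0, 0], [0, 0, 0.0667], 0.05], [[0, 0, 0], [0, 0, 0.0333], 0.05], [[0, 0, 0], [0, 0, 0.0223], 0.05], [[0, 0, 0], [0, 0, 0], 0.05]])

```text
clock: 2.85
tcp_pos: [0.6513, -0.025, 0.0254]
ee_rot: [[0.99, -0.141, -0.002], [-0.141, -0.99, 0.0], [-0.002, -0.0, -1.0]]
ft_force: [-0.4, -0.2, 0.0]
opening: 0.0501
grip_force: 0.0
```

advance(ticks=[[[0, 0, 0], [0, 0, 0], 0], [[0, 0, 0], [0, 0, 0], 0], [[0, 0, 0], [0, 0, 0], 0], [[0, 0, 0], [0, 0, 0], 0], [[0, 0, 0], [0, 0, 0], 0], [[0, 0, 0], [0, 0, 0], 0]])

```text
clock: 3.35
tcp_pos: [0.6538, -0.0254, 0.029]
ee_rot: [[0.99, -0.142, 0.004], [-0.142, -0.99, -0.001], [0.004, 0.0, -1.0]]
ft_force: [-0.8, -0.2, 6.1]
opening: 0.0142
grip_force: 61.6
```

Run:
```python
from plant import bot, optics, job;import cv2
cv2.imwrite("pics/w1.png",optics.read_camera("wrist")["image"][:,:,::-1])
```

```text
(no output)
```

View pics/w1.png

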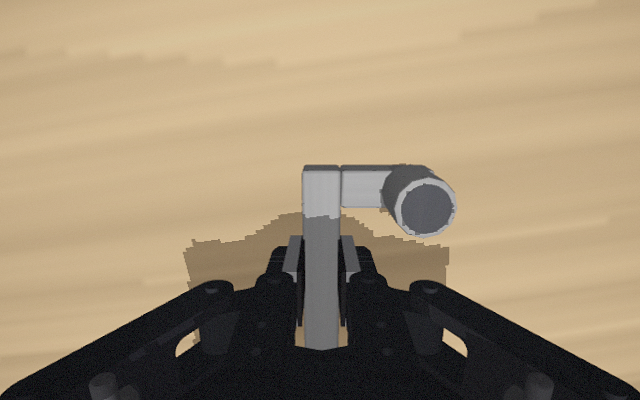

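The wrist view shows the bar (columns 303–340) square between the pads, with its foot and cup free at (420,205). Lifting.

To row units: -0.04 m / 0.3 = -0.1333, -0.03 m / 0.3 = -0.1.

advance(ticks=[[[0, 0, 0], [0, 0, -0.0667], 0], [[0, 0, 0], [0, 0, -0.1333], 0], [[0, 0, 0], [0, 0, -0.1333], 0], [[0, 0, 0], [0, 0, -0.1], 0], [[0, 0, 0], [0, 0, 0], 0]])

```text
clock: 3.82
tcp_pos: [0.6572, -0.0256, 0.1658]
ee_rot: [[0.99, -0.141, 0.016], [-0.141, -0.99, -0.002], [0.016, 0.0, -1.0]]
ft_force: [1.5, 0.1, -0.5]
opening: 0.0142
grip_force: 60.7
```

```bash
python3 go.py cR .15
```

```text
cR goal [0.56  0.336] reach 0.653 yaw 1.488
 shift in tool axes [-0.1474 -0.3444  0.0134] turn [-0.0119 -0.0128  1.5117] q [-0.17  0.44  1.42  0.    1.26  1.54] F [ 1.5  0.1 -0.5]
```

To row units: -0.0344 m / 0.3 = -0.1147, -0.0147 m / 0.3 = -0.049.

advance(ticks=[[[0, 0, 0], [-0.049, -0.1147, 0], 0], [[0, 0, 0], [-0.049, -0.1147, 0], 0], [[0, 0, 0], [-0.049, -0.1147, 0], 0], [[0, 0, 0], [-0.049, -0.1147, 0], 0], [[0, 0, 0], [-0.049, -0.1147, 0], 0], [[0, 0, 0], [-0.049, -0.1147, 0], 0], [[0, 0, 0], [-0.049, -0.1147, 0], 0], [[0, 0, 0], [-0.049, -0.1147, 0], 0], [[0, 0, 0], [-0.049, -0.1147, 0], 0], [[0, 0, 0], [-0.049, -0.1147, 0], 0], [[0, 0, 0], [0, 0, 0], 0]])

```text
clock: 4.73
tcp_pos: [0.5515, 0.3431, 0.1553]
ee_rot: [[0.991, -0.135, -0.003], [-0.135, -0.991, 0.004], [-0.004, -0.003, -1.0]]
ft_force: [-0.5, -0.3, -2.3]
opening: 0.0138
grip_force: 60.6
```

advance(ticks=[[[0, 0, -0.06], [0, 0, 0], 0], [[0, 0, -0.06], [0, 0, 0], 0], [[0, 0, -0.06], [0, 0, 0], 0], [[0, 0, -0.06], [0, 0, 0], 0], [[0, 0, -0.06], [0, 0, 0], 0], [[0, 0, -0.06], [0, 0, 0], 0], [[0, 0, -0.06], [0, 0, 0], 0], [[0, 0, -0.06], [0, 0, 0], 0], [[0, 0, -0.06], [0, 0, 0], 0], [[0, 0, -0.06], [0, 0, 0], 0], [[0, 0, -0.06], [0, 0, 0], 0], [[0, 0, -0.06], [0, 0, 0], 0], [[0, 0, -0.06], [0, 0, 0], 0], [[0, 0, -0.035], [0, 0, 0], 0], [[0, 0, 0], [0, 0, 0], 0], [[0, 0, 0], [0, 0, 0], 0]])

```text
clock: 6.07
tcp_pos: [0.5546, 0.336, 0.1554]
ee_rot: [[0.085, 0.996, -0.002], [0.996, -0.085, -0.001], [-0.001, -0.002, -1.0]]
ft_force: [0.1, 1.0, -1.6]
opening: 0.0142
grip_force: 60.6
```

```bash
python3 go.py cR .045
```

```text
cR goal [0.56  0.336] reach 0.653 yaw 1.488
 shift in tool axes [0.0008 0.0058 0.1104] turn [-0.0018  0.0008 -0.0021] q [0.41 0.45 1.44 0.   1.26 0.5 ] F [ 0.1  1.  -1.6]
```

To row units: 0.03 m / 0.3 = 0.1, 0.02 m / 0.3 = 0.0667.

advance(ticks=[[[0, 0, 0], [0.0027, 0.0193, 0.0667], 0], [[0, 0, 0], [0, 0, 0.1], 0], [[0, 0, 0], [0, 0, 0.1], 0], [[0, 0, 0], [0, 0, 0.0667], 0], [[0, 0, 0], [0, 0, 0.0333], 0], [[0, 0, 0], [0, 0, 0.0133], 0], [[0, 0, 0], [0, 0, 0.0067], 0], [[0, 0, 0], [0, 0, 0.0067], 0], [[0, 0, 0], [0, 0, 0], 0], [[0, 0, 0], [0, 0, 0], 0]])

```text
clock: 6.9
tcp_pos: [0.5624, 0.3373, 0.0403]
ee_rot: [[0.083, 0.997, 0.003], [0.997, -0.083, 0.001], [0.002, 0.003, -1.0]]
ft_force: [-0.5, 0.6, -2.2]
opening: 0.0139
grip_force: 60.6
```

```bash
python3 go.py cR .034
```

Run:
```python
from plant import bot, optics, job;import cv2
cv2.imwrite("pics/w2.png",optics.read_camera("wrist")["image"][:,:,::-1])
```

```text
cR goal [0.56  0.336] reach 0.653 yaw 1.488
 shift in tool axes [-0.0013 -0.002   0.0063] turn [ 0.0028 -0.0015 -0.0003] q [0.41 0.6  1.47 0.   1.06 0.49] F [-0.5  0.6 -2.2]
```

View pics/w2.png

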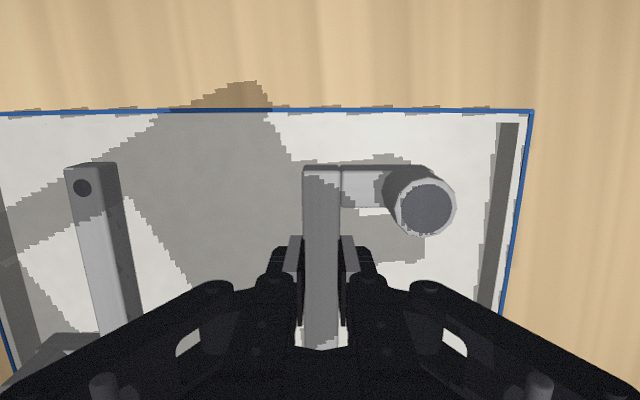

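The arm is still square in the grip, clear of the sample (left, around column 100) and the far rim (row 112). Lowering to contact.

advance(ticks=[[[0, 0, 0], [0, 0, 0.0083], 0], [[0, 0, 0], [0, 0, 0.0083], 0], [[0, 0, 0], [0, 0, 0], 0], [[0, 0, 0], [0, 0, 0], 0]])

```text
clock: 7.28
tcp_pos: [0.5617, 0.337, 0.0341]
ee_rot: [[0.083, 0.997, 0.001], [0.997, -0.083, 0.001], [0.001, 0.001, -1.0]]
ft_force: [-0.0, 0.5, -1.2]
opening: 0.0143
grip_force: 60.8
```

advance(ticks=[[[0, 0, 0], [0, 0, 0.005], 0], [[0, 0, 0], [0, 0, 0], 0], [[0, 0, 0], [0, 0, 0], 0]])

```text
clock: 7.53
tcp_pos: [0.5617, 0.337, 0.034]
ee_rot: [[0.083, 0.997, 0.001], [0.997, -0.083, 0.0], [0.0, 0.001, -1.0]]
ft_force: [-2.0, -1.3, 7.0]
opening: 0.014
grip_force: 61.7
```

To row units: -0.04 m / 0.3 = -0.1333, -0.03 m / 0.3 = -0.1.

advance(ticks=[[[0, 0, 0], [0, 0, 0], 0.02], [[0, 0, 0], [0, 0, 0], 0.03], [[0, 0, 0], [0, 0, 0], 0.04], [[0, 0, 0], [0, 0, 0], 0.045], [[0, 0, 0], [0, 0, 0], 0.045], [[0, 0, 0], [0, 0, -0.0333], 0.045], [[0, 0, 0], [0, 0, -0.1], 0.05], [[0, 0, 0], [0, 0, -0.1333], 0.05], [[0, 0, 0], [0, 0, -0.1333], 0.05], [[0, 0, 0], [0, 0, 0], 0.05]])

```text
clock: 8.37
tcp_pos: [0.567, 0.3394, 0.1636]
ee_rot: [[0.083, 0.996, 0.017], [0.997, -0.083, 0.008], [0.009, 0.017, -1.0]]
ft_force: [1.7, 0.9, 2.4]
opening: 0.0496
grip_force: 0.0
```

```bash
python3 go.py P2 .15
```

```text
P2 goal [0.477 0.119] reach 0.492 yaw 2.375
 shift in tool axes [-0.2269 -0.0718  0.0104] turn [ 0.0196 -0.001  -0.8872] q [0.41 0.45 1.41 0.   1.26 0.49] F [1.7 0.9 2.4]
```

To row units: -0.032 m / 0.3 = -0.1067, -0.0094 m / 0.3 = -0.0313, -0.111 rad / 2 = -0.0555.

advance(ticks=[[[0, 0, 0], [-0.1067, -0.0313, 0], 0.05], [[0, 0, 0], [-0.1067, -0.0313, 0], 0.05], [[0, 0, 0], [-0.1067, -0.0313, 0], 0.05], [[0, 0, 0], [-0.1067, -0.0313, 0], 0.05], [[0, 0, 0], [-0.1067, -0.0313, 0], 0.05], [[0, 0, 0], [-0.1067, -0.0313, 0], 0.05], [[0, 0, 0], [-0.1067, -0.0313, 0], 0.05], [[0, 0, -0.0555], [0, 0, 0], 0.05], [[0, 0, -0.0555], [0, 0, 0], 0.05], [[0, 0, -0.0555], [0, 0, 0], 0.05], [[0, 0, -0.0555], [0, 0, 0], 0.05], [[0, 0, -0.0555], [0, 0, 0], 0.05], [[0, 0, -0.0555], [0, 0, 0], 0.05], [[0, 0, -0.0555], [0, 0, 0], 0.05], [[0, 0, -0.0555], [0, 0, 0], 0.05], [[0, 0, 0], [0, 0, 0], 0.05], [[0, 0, 0], [0, 0, 0], 0.05]])

```text
clock: 9.78
tcp_pos: [0.4772, 0.1189, 0.1526]
ee_rot: [[-0.719, 0.695, 0.001], [0.695, 0.719, 0.0], [-0.001, 0.001, -1.0]]
ft_force: [-1.0, -0.1, 0.6]
opening: 0.0497
grip_force: 0.0
```

```bash
python3 go.py P2 .0265
```

Run:
```python
from fit import *
from plant import bot, optics, job
im=optics.read_camera("wrist")["image"]; cv2.imwrite("pics/w3.png",im[:,:,::-1])
c=optics.read_camera("top"); cv2.imwrite("pics/top1.png",c["image"][:,:,::-1])
```

```text
P2 goal [0.477 0.119] reach 0.492 yaw 2.375
 shift in tool axes [ 0.0005 -0.      0.1261] turn [ 0.0007  0.0006 -0.0023] q [ 0.07  0.14  1.84  0.    1.16 -0.73] F [-1.  -0.1  0.6]
```

View pics/w3.png

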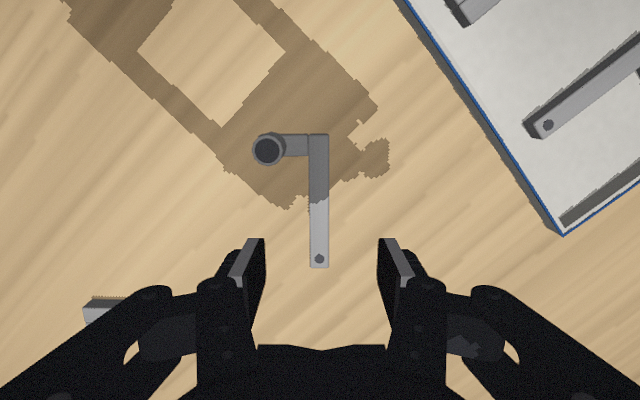

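P2's bar runs vertically at column 319, centred between the pads (265–378), and arm c lies in its tray at top right. Descending, gripping and lifting.

To row units: 0.03 m / 0.3 = 0.1, 0.02 m / 0.3 = 0.0667.

advance(ticks=[[[0, 0, 0], [0.0017, 0, 0.1], 0.05], [[0, 0, 0], [0, 0, 0.1], 0.05], [[0, 0, 0], [0, 0, 0.1], 0.05], [[0, 0, 0], [0, 0, 0.0667], 0.05], [[0, 0, 0], [0, 0, 0.0333], 0.05], [[0, 0, 0], [0, 0, 0.02], 0.05], [[0, 0, 0], [0, 0, 0], 0.05], [[0, 0, 0], [0, 0, 0], 0], [[0, 0, 0], [0, 0, 0], 0], [[0, 0, 0], [0, 0, 0], 0], [[0, 0, 0], [0, 0, 0], 0], [[0, 0, 0], [0, 0, 0], 0], [[0, 0, 0], [0, 0, 0], 0], [[0, 0, 0], [0, 0, 0], 0]])

```text
clock: 11.05
tcp_pos: [0.478, 0.1192, 0.0278]
ee_rot: [[-0.721, 0.693, 0.003], [0.693, 0.721, -0.0], [-0.002, 0.002, -1.0]]
ft_force: [-2.2, -1.1, 6.2]
opening: 0.0141
grip_force: 61.4
```

advance(ticks=[[[0, 0, 0], [0, 0, -0.0667], 0], [[0, 0, 0], [0, 0, -0.1333], 0], [[0, 0, 0], [0, 0, -0.1333], 0], [[0, 0, 0], [0, 0, -0.1], 0], [[0, 0, 0], [0, 0, 0], 0], [[0, 0, 0], [0, 0, 0], 0], [[0, 0, 0], [0, 0, 0], 0]])

```text
clock: 11.63
tcp_pos: [0.4755, 0.1193, 0.1552]
ee_rot: [[-0.721, 0.693, -0.002], [0.693, 0.721, -0.0], [0.001, -0.001, -1.0]]
ft_force: [-0.2, 0.0, -3.0]
opening: 0.0139
grip_force: 60.3
```

```bash
python3 go.py P2L .155
```

```text
P2L goal [ 0.559 -0.311] reach 0.64 yaw 1.675
 shift in tool axes [-0.3587 -0.2526  0.    ] turn [-1.600e-03 -7.000e-04  7.011e-01] q [ 0.07  0.14  1.84  0.    1.17 -0.74] F [-0.2  0.  -3. ]
```

To row units: -0.0299 m / 0.3 = -0.0997, -0.021 m / 0.3 = -0.07, 0.117 rad / 2 = 0.0585.

advance(ticks=[[[0, 0, 0], [-0.0997, -0.07, 0], 0], [[0, 0, 0], [-0.0997, -0.07, 0], 0], [[0, 0, 0], [-0.0997, -0.07, 0], 0], [[0, 0, 0], [-0.0997, -0.07, 0], 0], [[0, 0, 0], [-0.0997, -0.07, 0], 0], [[0, 0, 0], [-0.0997, -0.07, 0], 0], [[0, 0, 0], [-0.0997, -0.07, 0], 0], [[0, 0, 0], [-0.0997, -0.07, 0], 0], [[0, 0, 0], [-0.0997, -0.07, 0], 0], [[0, 0, 0], [-0.0997, -0.07, 0], 0], [[0, 0, 0], [-0.0997, -0.07, 0], 0], [[0, 0, 0], [-0.0997, -0.07, 0], 0], [[0, 0, 0.0585], [0, 0, 0], 0], [[0, 0, 0.0585], [0, 0, 0], 0], [[0, 0, 0.0585], [0, 0, 0], 0], [[0, 0, 0.0585], [0, 0, 0], 0], [[0, 0, 0.0585], [0, 0, 0], 0], [[0, 0, 0.0585], [0, 0, 0], 0], [[0, 0, 0], [0, 0, 0], 0], [[0, 0, 0], [0, 0, 0], 0]])

```text
clock: 13.3
tcp_pos: [0.5591, -0.31, 0.153]
ee_rot: [[-0.106, 0.994, -0.004], [0.994, 0.106, 0.003], [0.004, -0.004, -1.0]]
ft_force: [-0.8, -0.1, -2.6]
opening: 0.014
grip_force: 60.4
```

```bash
python3 go.py P2L .039
```

```text
P2L goal [ 0.559 -0.311] reach 0.64 yaw 1.675
 shift in tool axes [-0.0019  0.0002  0.114 ] turn [-0.004  -0.0037  0.002 ] q [-0.64  0.43  1.46  0.    1.25 -0.75] F [-0.8 -0.1 -2.6]
```

To row units: 0.03 m / 0.3 = 0.1, 0.02 m / 0.3 = 0.0667.

advance(ticks=[[[0, 0, 0], [-0.0063, 0, 0.0667], 0], [[0, 0, 0], [0, 0, 0.1], 0], [[0, 0, 0], [0, 0, 0.1], 0], [[0, 0, 0], [0, 0, 0.0667], 0], [[0, 0, 0], [0, 0, 0.0333], 0], [[0, 0, 0], [0, 0, 0.01], 0], [[0, 0, 0], [0, 0, 0], 0], [[0, 0, 0], [0, 0, 0], 0], [[0, 0, 0], [0, 0, 0], 0]])

```text
clock: 14.05
tcp_pos: [0.5622, -0.314, 0.0452]
ee_rot: [[-0.103, 0.995, 0.003], [0.995, 0.103, -0.002], [-0.003, 0.003, -1.0]]
ft_force: [0.5, -0.4, -1.8]
opening: 0.0142
grip_force: 60.3
```

```bash
python3 go.py P2L .033
```

```text
P2L goal [ 0.559 -0.311] reach 0.64 yaw 1.675
 shift in tool axes [ 0.0029 -0.003   0.0122] turn [ 0.0029  0.0027 -0.0004] q [-0.64  0.57  1.51 -0.    1.06 -0.75] F [ 0.5 -0.4 -1.8]
```

To row units: 0.003 m / 0.3 = 0.01, -0.002 m / 0.3 = -0.0067.

advance(ticks=[[[0, 0, 0], [0.0067, -0.0067, 0.01], 0], [[0, 0, 0], [0, 0, 0.01], 0], [[0, 0, 0], [0, 0, 0.0067], 0], [[0, 0, 0], [0, 0, 0], 0], [[0, 0, 0], [0, 0, 0], 0]])

```text
clock: 14.47
tcp_pos: [0.5584, -0.311, 0.0349]
ee_rot: [[-0.103, 0.995, -0.0], [0.995, 0.103, 0.0], [0.0, -0.0, -1.0]]
ft_force: [1.2, -0.1, -2.8]
opening: 0.0141
grip_force: 60.4
```

advance(ticks=[[[0, 0, 0], [0, 0, 0.005], 0], [[0, 0, 0], [0, 0, 0], 0], [[0, 0, 0], [0, 0, 0], 0]])

```text
clock: 14.72
tcp_pos: [0.5586, -0.3111, 0.0335]
ee_rot: [[-0.103, 0.995, -0.0], [0.995, 0.103, 0.0], [0.0, -0.0, -1.0]]
ft_force: [-0.3, -0.1, -1.7]
opening: 0.0145
grip_force: 60.4
```

To row units: 0.001 m / 0.3 = 0.0033.

advance(ticks=[[[0, 0, 0], [0, 0, 0.0033], 0], [[0, 0, 0], [0, 0, 0], 0], [[0, 0, 0], [0, 0, 0], 0]])

```text
clock: 14.97
tcp_pos: [0.5588, -0.3113, 0.0329]
ee_rot: [[-0.103, 0.995, 0.0], [0.995, 0.103, -0.0], [-0.0, 0.0, -1.0]]
ft_force: [-0.5, -0.9, 0.0]
opening: 0.0143
grip_force: 60.6
```

advance(ticks=[[[0, 0, 0], [0, 0, 0], 0.02], [[0, 0, 0], [0, 0, 0], 0.03], [[0, 0, 0], [0, 0, 0], 0.04], [[0, 0, 0], [0, 0, 0], 0.045], [[0, 0, 0], [0, 0, 0], 0.045], [[0, 0, 0], [0, 0, -0.0333], 0.045], [[0, 0, 0], [0, 0, -0.1], 0.05], [[0, 0, 0], [0, 0, -0.1333], 0.05], [[0, 0, 0], [0, 0, -0.1333], 0.05], [[0, 0, 0], [0, 0, 0], 0.05], [[0, 0, 0], [0, 0, 0], 0.05]])

```text
clock: 15.88
tcp_pos: [0.5611, -0.313, 0.1581]
ee_rot: [[-0.103, 0.995, 0.008], [0.995, 0.103, -0.006], [-0.007, 0.007, -1.0]]
ft_force: [-0.7, 0.2, -0.0]
opening: 0.0498
grip_force: 0.0
```

advance(ticks=[[[0, 0, 0], [0.1143, -0.044, 0], 0.05], [[0, 0, 0], [0.1143, -0.044, 0], 0.05], [[0, 0, 0], [0.1143, -0.044, 0], 0.05], [[0, 0, 0], [0.1143, -0.044, 0], 0.05], [[0, 0, 0], [0.1143, -0.044, 0], 0.05], [[0, 0, 0], [0.1143, -0.044, 0], 0.05], [[0, 0, 0], [0.1143, -0.044, 0], 0.05], [[0, 0, 0.0545], [0, 0, 0], 0.05], [[0, 0, 0.0545], [0, 0, 0], 0.05], [[0, 0, 0.0545], [0, 0, 0], 0.05], [[0, 0, 0.0545], [0, 0, 0], 0.05], [[0, 0, 0.0545], [0, 0, 0], 0.05], [[0, 0, 0.0545], [0, 0, 0], 0.05], [[0, 0, 0.0545], [0, 0, 0], 0.05], [[0, 0, 0.0545], [0, 0, 0], 0.05], [[0, 0, 0], [0, 0, 0], 0.05], [[0, 0, 0], [0, 0, 0], 0.05], [[0, 0, 0], [0, 0, 0], 0.05]])

```text
clock: 17.38
tcp_pos: [0.4414, -0.0816, 0.152]
ee_rot: [[0.694, 0.72, -0.001], [0.72, -0.694, 0.001], [-0.001, -0.001, -1.0]]
ft_force: [-0.3, -0.2, -0.0]
opening: 0.0501
grip_force: 0.0
```

```bash
python3 go.py P3 .0265
```

Run:
```python
from fit import *
from plant import bot, optics, job
im=optics.read_camera("wrist")["image"]; cv2.imwrite("pics/w4.png",im[:,:,::-1])
```

```text
P3 goal [ 0.442 -0.082] reach 0.449 yaw -2.34
 shift in tool axes [-0.      0.0008  0.1255] turn [-0.0014  0.0006  0.0025] q [-0.38  0.05  1.94 -0.    1.15  0.39] F [-0.3 -0.2 -0. ]
```

View pics/w4.png

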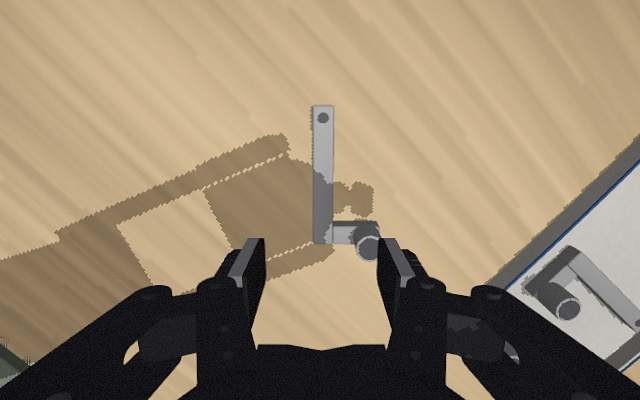

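P3's bar is vertical at column 323, between the pads; its cup at (368,245) will be about 13 mm beyond the pad along the bar. Descending.

To row units: 0.03 m / 0.3 = 0.1, 0.02 m / 0.3 = 0.0667.

advance(ticks=[[[0, 0, 0], [0, 0.0027, 0.1], 0.05], [[0, 0, 0], [0, 0, 0.1], 0.05], [[0, 0, 0], [0, 0, 0.1], 0.05], [[0, 0, 0], [0, 0, 0.0667], 0.05], [[0, 0, 0], [0, 0, 0.0333], 0.05], [[0, 0, 0], [0, 0, 0.0183], 0.05], [[0, 0, 0], [0, 0, 0], 0.05], [[0, 0, 0], [0, 0, 0], 0], [[0, 0, 0], [0, 0, 0], 0], [[0, 0, 0], [0, 0, 0], 0], [[0, 0, 0], [0, 0, 0], 0], [[0, 0, 0], [0, 0, 0], 0], [[0, 0, 0], [0, 0, 0], 0], [[0, 0, 0], [0, 0, 0], 0]])

```text
clock: 18.6
tcp_pos: [0.4439, -0.0828, 0.0287]
ee_rot: [[0.695, 0.719, 0.003], [0.719, -0.695, -0.001], [0.001, 0.003, -1.0]]
ft_force: [-1.1, 0.0, 6.4]
opening: 0.0139
grip_force: 60.7
```

advance(ticks=[[[0, 0, 0], [0, 0, -0.0667], 0], [[0, 0, 0], [0, 0, -0.1333], 0], [[0, 0, 0], [0, 0, -0.1333], 0], [[0, 0, 0], [0, 0, -0.1], 0], [[0, 0, 0], [0, 0, 0], 0], [[0, 0, 0], [0, 0, 0], 0], [[0, 0, 0], [0, 0, 0], 0]])

```text
clock: 19.18
tcp_pos: [0.4418, -0.0821, 0.1565]
ee_rot: [[0.695, 0.719, -0.001], [0.719, -0.695, 0.0], [-0.0, -0.001, -1.0]]
ft_force: [-0.4, 0.8, -2.7]
opening: 0.0138
grip_force: 59.8
```

```bash
python3 go.py P3L .155
```

```text
P3L goal [ 0.62  -0.329] reach 0.702 yaw -1.467
 shift in tool axes [-0.0535  0.3001  0.0013] turn [-0.0011 -0.     -0.8728] q [-0.38  0.05  1.94 -0.    1.16  0.39] F [-0.4  0.8 -2.7]
```

To row units: 0.0375 m / 0.3 = 0.125, -0.0067 m / 0.3 = -0.0223, -0.109 rad / 2 = -0.0545.

advance(ticks=[[[0, 0, 0], [-0.0223, 0.125, 0], 0], [[0, 0, 0], [-0.0223, 0.125, 0], 0], [[0, 0, 0], [-0.0223, 0.125, 0], 0], [[0, 0, 0], [-0.0223, 0.125, 0], 0], [[0, 0, 0], [-0.0223, 0.125, 0], 0], [[0, 0, 0], [-0.0223, 0.125, 0], 0], [[0, 0, 0], [-0.0223, 0.125, 0], 0], [[0, 0, 0], [-0.0223, 0.125, 0], 0], [[0, 0, -0.0545], [0, 0, 0], 0], [[0, 0, -0.0545], [0, 0, 0], 0], [[0, 0, -0.0545], [0, 0, 0], 0], [[0, 0, -0.0545], [0, 0, 0], 0], [[0, 0, -0.0545], [0, 0, 0], 0], [[0, 0, -0.0545], [0, 0, 0], 0], [[0, 0, -0.0545], [0, 0, 0], 0], [[0, 0, -0.0545], [0, 0, 0], 0], [[0, 0, 0], [0, 0, 0], 0], [[0, 0, 0], [0, 0, 0], 0], [[0, 0, 0], [0, 0, 0], 0]])

```text
clock: 20.77
tcp_pos: [0.62, -0.3289, 0.155]
ee_rot: [[-0.101, 0.995, -0.003], [0.995, 0.101, 0.002], [0.002, -0.003, -1.0]]
ft_force: [-0.7, 0.9, -2.0]
opening: 0.0139
grip_force: 59.9
```

```bash
python3 go.py P3L .04
```

```text
P3L goal [ 0.62  -0.329] reach 0.702 yaw -1.467
 shift in tool axes [-0.0005  0.0005  0.115 ] turn [-0.0026 -0.0023 -0.0032] q [-0.61  0.55  1.28 -0.    1.31 -0.71] F [-0.7  0.9 -2. ]
```

To row units: 0.03 m / 0.3 = 0.1, 0.02 m / 0.3 = 0.0667, -0.003 rad / 2 = -0.0015.

advance(ticks=[[[0, 0, -0.0015], [0, 0, 0.0667], 0], [[0, 0, 0], [0, 0, 0.1], 0], [[0, 0, 0], [0, 0, 0.1], 0], [[0, 0, 0], [0, 0, 0.0667], 0], [[0, 0, 0], [0, 0, 0.0333], 0], [[0, 0, 0], [0, 0, 0.0133], 0], [[0, 0, 0], [0, 0, 0], 0], [[0, 0, 0], [0, 0, 0], 0], [[0, 0, 0], [0, 0, 0], 0], [[0, 0, 0], [0, 0, 0], 0]])

```text
clock: 21.6
tcp_pos: [0.6223, -0.3305, 0.0455]
ee_rot: [[-0.106, 0.994, 0.003], [0.994, 0.106, -0.002], [-0.003, 0.003, -1.0]]
ft_force: [0.0, -0.2, -1.0]
opening: 0.0138
grip_force: 59.8
```

advance(ticks=[[[0, 0, 0], [0, 0, 0.01], 0], [[0, 0, 0], [0, 0, 0.0067], 0], [[0, 0, 0], [0, 0, 0], 0], [[0, 0, 0], [0, 0, 0], 0]])

```text
clock: 21.93
tcp_pos: [0.6206, -0.3294, 0.0378]
ee_rot: [[-0.106, 0.994, -0.001], [0.994, 0.106, 0.0], [0.0, -0.001, -1.0]]
ft_force: [0.1, 0.1, -2.0]
opening: 0.0139
grip_force: 59.8
```

```bash
python3 go.py P3L .0337
```

```text
P3L goal [ 0.62  -0.329] reach 0.702 yaw -1.467
 shift in tool axes [ 0.0002 -0.0004  0.0041] turn [-0.0005 -0.0004  0.002 ] q [-0.61  0.69  1.33 -0.    1.12 -0.72] F [ 0.1  0.1 -2. ]
```

To row units: 0.002 m / 0.3 = 0.0067, 0.0015 m / 0.3 = 0.005.

advance(ticks=[[[0, 0, 0], [0, 0, 0.0067], 0], [[0, 0, 0], [0, 0, 0.005], 0], [[0, 0, 0], [0, 0, 0], 0], [[0, 0, 0], [0, 0, 0], 0]])

```text
clock: 22.27
tcp_pos: [0.6207, -0.3294, 0.0343]
ee_rot: [[-0.106, 0.994, -0.0], [0.994, 0.106, 0.0], [0.0, -0.0, -1.0]]
ft_force: [-0.6, 0.2, -1.6]
opening: 0.014
grip_force: 59.9
```

advance(ticks=[[[0, 0, 0], [0, 0, 0.0033], 0], [[0, 0, 0], [0, 0, 0], 0], [[0, 0, 0], [0, 0, 0], 0]])

```text
clock: 22.52
tcp_pos: [0.621, -0.3296, 0.0339]
ee_rot: [[-0.106, 0.994, 0.0], [0.994, 0.106, -0.0], [-0.0, 0.0, -1.0]]
ft_force: [-0.7, -0.3, -0.3]
opening: 0.014
grip_force: 60.0
```

To row units: -0.04 m / 0.3 = -0.1333, -0.03 m / 0.3 = -0.1.

advance(ticks=[[[0, 0, 0], [0, 0, 0], 0.02], [[0, 0, 0], [0, 0, 0], 0.03], [[0, 0, 0], [0, 0, 0], 0.04], [[0, 0, 0], [0, 0, 0], 0.045], [[0, 0, 0], [0, 0, 0], 0.045], [[0, 0, 0], [0, 0, -0.0333], 0.045], [[0, 0, 0], [0, 0, -0.1], 0.05], [[0, 0, 0], [0, 0, -0.1333], 0.05], [[0, 0, 0], [0, 0, -0.1333], 0.05], [[0, 0, 0], [0, 0, 0], 0.05], [[0, 0, 0], [0, 0, 0], 0.05]])

```text
clock: 23.43
tcp_pos: [0.6236, -0.3314, 0.16]
ee_rot: [[-0.106, 0.994, 0.009], [0.994, 0.106, -0.006], [-0.007, 0.008, -1.0]]
ft_force: [-0.4, 0.0, -0.7]
opening: 0.0501
grip_force: 0.0
```

advance(ticks=[[[0, 0, 0], [0.1167, -0.0613, 0], 0.05], [[0, 0, 0], [0.1167, -0.0613, 0], 0.05], [[0, 0, 0], [0.1167, -0.0613, 0], 0.05], [[0, 0, 0], [0.1167, -0.0613, 0], 0.05], [[0, 0, 0], [0.1167, -0.0613, 0], 0.05], [[0, 0, 0], [0.1167, -0.0613, 0], 0.05], [[0, 0, 0], [0.1167, -0.0613, 0], 0.05], [[0, 0, 0], [0.1167, -0.0613, 0], 0.05], [[0, 0, 0], [0.1167, -0.0613, 0], 0.05], [[0, 0, 0], [0.1167, -0.0613, 0], 0.05], [[0, 0, 0], [0, 0, 0], 0.05], [[0, 0, 0], [0, 0, 0], 0.05]])

```text
clock: 24.43
tcp_pos: [0.3987, 0.0006, 0.1525]
ee_rot: [[-0.109, 0.994, -0.002], [0.994, 0.109, 0.0], [0.001, -0.002, -1.0]]
ft_force: [-0.1, -0.2, 0.6]
opening: 0.0502
grip_force: 0.0
```

Run:
```python
from fit import *
from plant import bot, optics, job
c=optics.read_camera("top"); im=c["image"]; I=im[:,:,::-1]
m=(im.max(2)<145).astype(float)
for n,h,p,w in[("sampR",-1,(.45,.33,-1.65),(226,236,278,266)),("cR",-1,(.58,.325,1.488),(229,178,277,220)),("sampL",1,(.48,-.34,1.675),(458,218,506,248)),("P2L",1,(.54,-.325,1.675),(456,199,503,221)),("P3L",1,(.64,-.315,-1.467),(451,166,495,198))]:
    x,f=fit(c,arm(h),p,w,z=.005,mask=m); print(n,np.round(x,3),round(f,3))
b=[cv2.resize(I[155:275,a:a+75],None,fx=5,fy=5,interpolation=cv2.INTER_CUBIC) for a in(215,440)]
cv2.imwrite("pics/fin.png",cv2.hconcat(b)); cv2.imwrite("pics/top2.png",I)
```

```text
sampR [ 0.442  0.334 -1.634] 0.203
cR [0.58  0.322 1.493] 0.45
sampL [ 0.475 -0.335  1.607] 0.382
P2L [ 0.542 -0.323  1.677] 0.161
P3L [ 0.639 -0.316 -1.466] 0.224
```

View pics/fin.png

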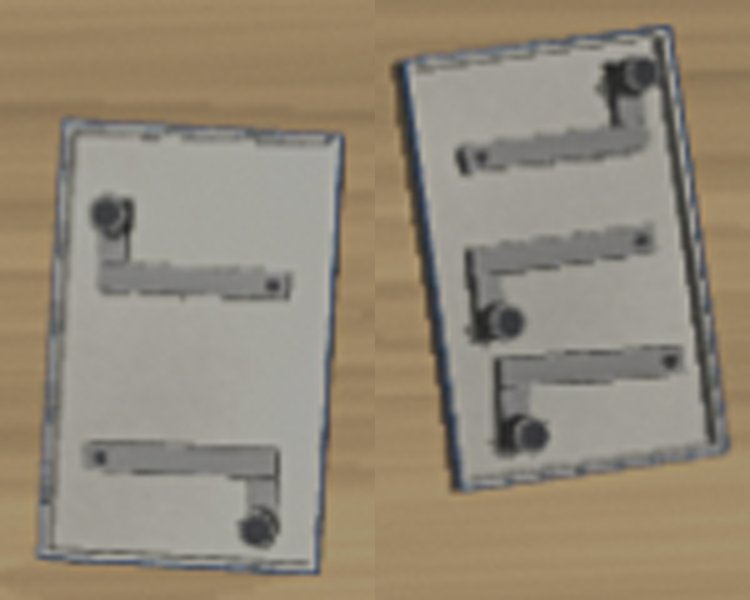

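View pics/top2.png

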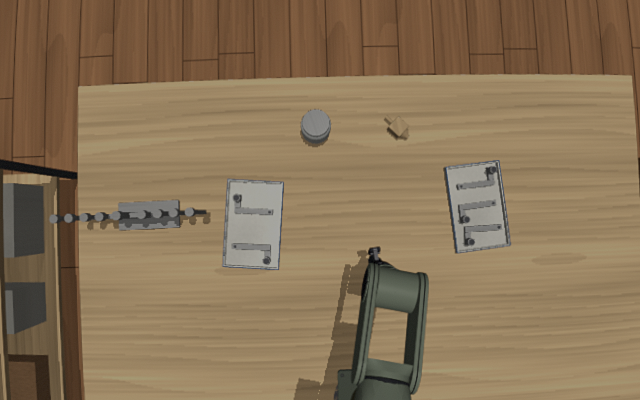

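All arms lie in their own trays (c at (253,205) on the left; the two left-hand ones at (477,180) and (477,212) on the right), and the jar, dreidel and menorah have not moved. I'll check the parallelism numerically.

Run:
```python
from fit import *
c=dict(np.load("top0.npz")); im=cv2.imread("pics/top2.png")[:,:,::-1].astype(float).max(2)
# bar centre line: darkness-weighted row per column, column range clear of the foot
for n,u0,u1,v0,v1 in[("sampR",236,262,241,252),("cR",243,270,206,217),("sampL",471,500,222,234),("P2L",467,494,198,212),("P3L",461,486,177,191)]:
    w=np.clip(152-im[v0:v1,u0:u1],0,30); us=np.arange(u0,u1); vs=(w*np.arange(v0,v1)[:,None]).sum(0)/w.sum(0)
    a,b=np.polyfit(us,vs,1); P,Q=[unproj(c,(u,a*u+b),.021) for u in(u0,u1)]
    print(n,"yaw deg mod 180",round(np.degrees(np.arctan2(Q[1]-P[1],Q[0]-P[0]))%180,1),"rms",round(np.std(vs-a*us-b),2))
```

```text
sampR yaw deg mod 180 86.6 rms 0.15
cR yaw deg mod 180 85.6 rms 0.27
sampL yaw deg mod 180 91.7 rms 0.16
P2L yaw deg mod 180 96.4 rms 0.14
P3L yaw deg mod 180 95.0 rms 0.16
```

The right tray is parallel within 1°, but the sample in the left tray sits about 4° off the tray axis and hence off my two arms. There's plenty of time, so I'll regrip each and turn it +0.065 rad about tool z.

The rows are not in the units I measure in: shifts go in shares of 0.3 m and turns go in shares of 2 rad. I convert before sending: -0.035 m / 0.3 = -0.1167, 0.0184 m / 0.3 = 0.0613.

advance(ticks=[[[0, 0, 0], [-0.1167, 0.0613, 0], 0.05], [[0, 0, 0], [-0.1167, 0.0613, 0], 0.05], [[0, 0, 0], [-0.1167, 0.0613, 0], 0.05], [[0, 0, 0], [-0.1167, 0.0613, 0], 0.05], [[0, 0, 0], [-0.1167, 0.0613, 0], 0.05], [[0, 0, 0], [-0.1167, 0.0613, 0], 0.05], [[0, 0, 0], [-0.1167, 0.0613, 0], 0.05], [[0, 0, 0], [-0.1167, 0.0613, 0], 0.05], [[0, 0, 0], [-0.1167, 0.0613, 0], 0.05], [[0, 0, 0], [-0.1167, 0.0613, 0], 0.05], [[0, 0, 0], [0, 0, 0], 0.05], [[0, 0, 0], [0, 0, 0], 0.05], [[0, 0, 0], [0, 0, 0], 0.05]])

```text
clock: 25.57
tcp_pos: [0.6202, -0.3307, 0.152]
ee_rot: [[-0.104, 0.995, -0.002], [0.995, 0.104, 0.001], [0.002, -0.002, -1.0]]
ft_force: [0.4, 0.2, -0.4]
opening: 0.05
grip_force: 0.0
```

```bash
python3 go.py P3L .033
```

```text
P3L goal [ 0.62  -0.329] reach 0.702 yaw -1.467
 shift in tool axes [0.0013 0.0004 0.119 ] turn [-0.0016 -0.0016  0.0002] q [-0.61  0.56  1.28  0.    1.31 -0.72] F [ 0.4  0.2 -0.4]
```

To row units: 0.03 m / 0.3 = 0.1, 0.015 m / 0.3 = 0.05.

advance(ticks=[[[0, 0, 0], [0.0033, 0, 0.1], 0.05], [[0, 0, 0], [0, 0, 0.1], 0.05], [[0, 0, 0], [0, 0, 0.1], 0.05], [[0, 0, 0], [0, 0, 0.05], 0.05], [[0, 0, 0], [0, 0, 0.0333], 0.05], [[0, 0, 0], [0, 0, 0.0117], 0.05], [[0, 0, 0], [0, 0, 0], 0.05], [[0, 0, 0], [0, 0, 0], 0.05], [[0, 0, 0], [0, 0, 0], 0], [[0, 0, 0], [0, 0, 0], 0], [[0, 0, 0], [0, 0, 0], 0], [[0, 0, 0], [0, 0, 0], 0], [[0, 0, 0], [0, 0, 0], 0], [[0, 0, 0], [0, 0, 0], 0], [[0, 0, 0], [0, 0, 0], 0]])

```text
clock: 26.82
tcp_pos: [0.6218, -0.3293, 0.0371]
ee_rot: [[-0.106, 0.994, 0.002], [0.994, 0.106, -0.002], [-0.002, 0.002, -1.0]]
ft_force: [-1.6, -0.5, 5.8]
opening: 0.0136
grip_force: 59.9
```

advance(ticks=[[[0, 0, 0], [0, 0, -0.0167], 0], [[0, 0, 0.0165], [0, 0, 0], 0], [[0, 0, 0.016], [0, 0, 0], 0], [[0, 0, 0], [0, 0, 0], 0], [[0, 0, 0], [0, 0, 0], 0], [[0, 0, 0], [0, 0, 0], 0]])

```text
clock: 27.32
tcp_pos: [0.6203, -0.3282, 0.0395]
ee_rot: [[-0.042, 0.999, -0.001], [0.999, 0.042, 0.001], [0.001, -0.001, -1.0]]
ft_force: [0.2, 0.0, -1.0]
opening: 0.0134
grip_force: 59.0
```

To row units: 0.0015 m / 0.3 = 0.005, 0.001 m / 0.3 = 0.0033.

advance(ticks=[[[0, 0, 0], [0, 0, 0.005], 0], [[0, 0, 0], [0, 0, 0.0033], 0], [[0, 0, 0], [0, 0, 0], 0], [[0, 0, 0], [0, 0, 0], 0]])

```text
clock: 27.65
tcp_pos: [0.6207, -0.3285, 0.0374]
ee_rot: [[-0.041, 0.999, -0.0], [0.999, 0.041, 0.0], [0.0, -0.0, -1.0]]
ft_force: [-0.2, -0.3, -1.6]
opening: 0.0138
grip_force: 59.0
```

advance(ticks=[[[0, 0, 0], [0, 0, 0.0033], 0], [[0, 0, 0], [0, 0, 0], 0], [[0, 0, 0], [0, 0, 0], 0]])

```text
clock: 27.9
tcp_pos: [0.6208, -0.3286, 0.0371]
ee_rot: [[-0.041, 0.999, 0.0], [0.999, 0.041, -0.0], [-0.0, 0.0, -1.0]]
ft_force: [-1.8, 1.8, 1.1]
opening: 0.0136
grip_force: 59.4
```

To row units: -0.0306 m / 0.3 = -0.102, -0.03 m / 0.3 = -0.1, -0.065 rad / 2 = -0.0325.

advance(ticks=[[[0, 0, 0], [0, 0, 0], 0.02], [[0, 0, 0], [0, 0, 0], 0.03], [[0, 0, 0], [0, 0, 0], 0.04], [[0, 0, 0], [0, 0, 0], 0.045], [[0, 0, 0], [0, 0, 0], 0.045], [[0, 0, 0], [0, 0, -0.0333], 0.045], [[0, 0, 0], [0, 0, -0.1], 0.05], [[0, 0, 0], [0, 0, -0.1], 0.05], [[0, 0, 0], [0.033, -0.102, 0], 0.05], [[0, 0, 0], [0.033, -0.102, 0], 0.05], [[0, 0, -0.0325], [0, 0, 0], 0.05], [[0, 0, 0], [0, 0, 0], 0.05], [[0, 0, 0], [0, 0, 0], 0.05], [[0, 0, 0], [0, 0, 0], 0.05]])

```text
clock: 29.07
tcp_pos: [0.5604, -0.3123, 0.108]
ee_rot: [[-0.105, 0.995, 0.003], [0.995, 0.105, -0.002], [-0.002, 0.003, -1.0]]
ft_force: [0.9, 0.1, -0.3]
opening: 0.05
grip_force: 0.0
```

```bash
python3 go.py P2L .033
```

```text
P2L goal [ 0.559 -0.311] reach 0.64 yaw 1.675
 shift in tool axes [ 0.0011 -0.0014  0.075 ] turn [0.0026 0.0022 0.001 ] q [-0.64  0.49  1.49  0.    1.16 -0.75] F [ 0.9  0.1 -0.3]
```

To row units: 0.03 m / 0.3 = 0.1, 0.025 m / 0.3 = 0.0833.

advance(ticks=[[[0, 0, 0], [0.0033, -0.0033, 0.1], 0.05], [[0, 0, 0], [0, 0, 0.0833], 0.05], [[0, 0, 0], [0, 0, 0.0333], 0.05], [[0, 0, 0], [0, 0, 0.02], 0.05], [[0, 0, 0], [0, 0, 0.01], 0.05], [[0, 0, 0], [0, 0, 0], 0.05], [[0, 0, 0], [0, 0, 0], 0.05], [[0, 0, 0], [0, 0, 0], 0], [[0, 0, 0], [0, 0, 0], 0], [[0, 0, 0], [0, 0, 0], 0], [[0, 0, 0], [0, 0, 0], 0], [[0, 0, 0], [0, 0, 0], 0], [[0, 0, 0], [0, 0, 0], 0], [[0, 0, 0], [0, 0, 0], 0]])

```text
clock: 30.23
tcp_pos: [0.5586, -0.3109, 0.034]
ee_rot: [[-0.106, 0.994, 0.002], [0.994, 0.106, -0.001], [-0.001, 0.002, -1.0]]
ft_force: [-0.7, 1.0, 5.5]
opening: 0.0145
grip_force: 61.4
```

advance(ticks=[[[0, 0, 0], [0, 0, -0.0167], 0], [[0, 0, 0.0165], [0, 0, 0], 0], [[0, 0, 0.016], [0, 0, 0], 0], [[0, 0, 0], [0, 0, 0], 0], [[0, 0, 0], [0, 0, 0], 0], [[0, 0, 0], [0, 0, 0], 0]])

```text
clock: 30.73
tcp_pos: [0.5572, -0.31, 0.0369]
ee_rot: [[-0.042, 0.999, -0.001], [0.999, 0.042, 0.001], [0.001, -0.001, -1.0]]
ft_force: [-0.0, -0.0, -2.2]
opening: 0.0141
grip_force: 60.4
```

To row units: 0.0015 m / 0.3 = 0.005.

advance(ticks=[[[0, 0, 0], [0, 0, 0.005], 0], [[0, 0, 0], [0, 0, 0.005], 0], [[0, 0, 0], [0, 0, 0], 0], [[0, 0, 0], [0, 0, 0], 0]])

```text
clock: 31.07
tcp_pos: [0.5576, -0.3103, 0.0343]
ee_rot: [[-0.041, 0.999, -0.0], [0.999, 0.041, 0.0], [0.0, -0.0, -1.0]]
ft_force: [0.2, -0.4, -3.2]
opening: 0.014
grip_force: 60.4
```

advance(ticks=[[[0, 0, 0], [0, 0, 0.0023], 0], [[0, 0, 0], [0, 0, 0], 0], [[0, 0, 0], [0, 0, 0], 0]])

```text
clock: 31.32
tcp_pos: [0.5578, -0.3104, 0.034]
ee_rot: [[-0.041, 0.999, 0.0], [0.999, 0.041, -0.0], [-0.0, 0.0, -1.0]]
ft_force: [-0.7, -0.2, -1.7]
opening: 0.0136
grip_force: 60.5
```

To row units: -0.04 m / 0.3 = -0.1333, -0.03 m / 0.3 = -0.1.

advance(ticks=[[[0, 0, 0], [0, 0, 0.0027], 0], [[0, 0, 0], [0, 0, 0], 0], [[0, 0, 0], [0, 0, 0], 0.02], [[0, 0, 0], [0, 0, 0], 0.03], [[0, 0, 0], [0, 0, 0], 0.04], [[0, 0, 0], [0, 0, 0], 0.045], [[0, 0, 0], [0, 0, 0], 0.045], [[0, 0, 0], [0, 0, -0.0333], 0.045], [[0, 0, 0], [0, 0, -0.1], 0.05], [[0, 0, 0], [0, 0, -0.1333], 0.05], [[0, 0, 0], [0, 0, -0.1333], 0.05]])

```text
clock: 32.23
tcp_pos: [0.5568, -0.3097, 0.1536]
ee_rot: [[-0.041, 0.999, -0.002], [0.999, 0.041, 0.002], [0.002, -0.002, -1.0]]
ft_force: [1.6, -0.2, 0.4]
opening: 0.0502
grip_force: 0.0
```

advance(ticks=[[[0, 0, 0], [0.1167, -0.0613, 0], 0.05], [[0, 0, 0], [0.1167, -0.0613, 0], 0.05], [[0, 0, 0], [0.1167, -0.0613, 0], 0.05], [[0, 0, 0], [0.1167, -0.0613, 0], 0.05], [[0, 0, 0], [0.1167, -0.0613, 0], 0.05], [[0, 0, 0], [0.1167, -0.0613, 0], 0.05], [[0, 0, 0], [0.1167, -0.0613, 0], 0.05], [[0, 0, 0], [0.1167, -0.0613, 0], 0.05], [[0, 0, 0], [0, 0, 0], 0.05], [[0, 0, 0], [0, 0, 0], 0.05], [[0, 0, 0], [0, 0, 0], 0.05]])

```text
clock: 33.15
tcp_pos: [0.4001, -0.037, 0.1541]
ee_rot: [[-0.042, 0.999, 0.003], [0.999, 0.042, -0.001], [-0.001, 0.003, -1.0]]
ft_force: [0.7, -0.3, 0.1]
opening: 0.0498
grip_force: 0.0
```

Run:
```python
from fit import *
from plant import bot, optics, job
c=optics.read_camera("top"); I=c["image"][:,:,::-1]; im=c["image"].astype(float).max(2)
for n,u0,u1,v0,v1 in[("sampL",471,500,222,234),("P2L",467,494,198,212),("P3L",461,486,177,191)]:
    w=np.clip(152-im[v0:v1,u0:u1],0,30); us=np.arange(u0,u1); vs=(w*np.arange(v0,v1)[:,None]).sum(0)/w.sum(0)
    a,b=np.polyfit(us,vs,1); P,Q=[unproj(c,(u,a*u+b),.021) for u in(u0,u1)]
    print(n,round(np.degrees(np.arctan2(Q[1]-P[1],Q[0]-P[0]))%180,1),"rms",round(np.std(vs-a*us-b),2))
cv2.imwrite("pics/fin2.png",cv2.resize(I[155:275,440:515],None,fx=5,fy=5,interpolation=cv2.INTER_CUBIC))
```

```text
sampL 91.8 rms 0.16
P2L 92.8 rms 0.18
P3L 92.5 rms 0.21
```

View pics/fin2.png

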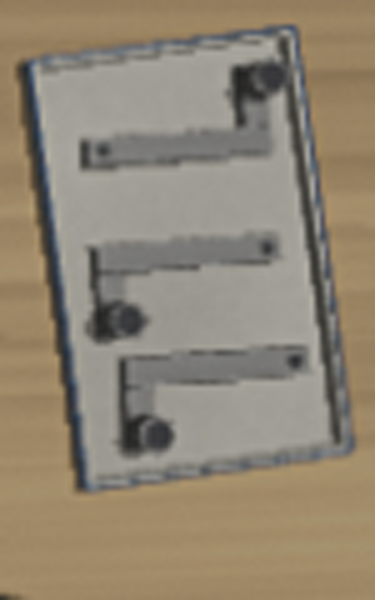

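The left tray now shows three bars parallel within about 1° (rows 150, 250 and 365), all flat and clear of each other and of the rim. Handing in.

```bash
python3 -c "from plant import bot, optics, job;print(job.sign_off())"
```

```text
the job is handed in; nothing more can be done
None
```

All three loose arms are in the trays of their own hand, flat, cup up and parallel to the arm already there within about 1°, and the job was handed in at about 33 s on the robot's clock.

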